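# Slide the table marker over the shelf edge and set it on its stand

## Task

Pressing lightly on the thin steel table-marker plate, slide it along its groove towards you until a good part of it (30 mm or more, but less than half) overhangs the shelf's front edge, then grip the overhanging end, lift the plate clear and lay it flat on the dark marker stand, between the side lips and back against the rear lip. Press gently so that nothing gets marked, do not let the plate fall, and leave the knights, discs, pot and magnifier where they are.

Things in the scene. Friction and masses are not known exactly. Their poses are not given: they have to be found in the camera images.
- shelf: low pine shelf, 400 mm wide (y), 260 deep (x), fixed. Origin: on its front edge's line (nearest the robot), mid-width of the groove, 100 mm below the top face; +x runs back into the shelf, +y left, z up. A waxed groove 64 mm wide, 4 deep runs 165 mm along +x from the front edge, open there, closed at its rear. Board 24 mm thick, free space before and under the edge to the worktop, 100 to 110 mm below its top
- shelf_edge (a point): point of the groove's floor at the shelf's front edge, mid-width; axes as the shelf. A brass cup hook with an iron key hangs on the front edge 140 mm to the right of it (shelf y = -140 mm), sticking out 28 mm
- plate: blank steel table-marker plate, 120 mm long (x), 60 wide (y), 4 thick, 0.17 to 0.27 kg, loose. Starts flat in the groove, its top level with the shelf's top and a gap of only 3 to 10 mm behind it. Origin: centre of its underside; z up. It slides easily on the waxed groove: fingertips pressed on top with about 8 to 13 N drag it along. The groove marks if the plate is pressed on it with 20 N or more
- plate_mid (a point): centre of the plate, mid thickness; axes as the plate
- plate_front (a point): middle of the plate's end nearest the robot at the start (60 mm from its centre along the plate's -x), mid thickness
- stand: dark wooden marker stand, 84 mm wide (y), fixed. Origin: at worktop level under the middle of its front face (facing the robot); +x runs back, z up. Flat seat 60 mm above the worktop, 75 mm deep (x = 0 to 75), open at the front, between side lips 68 mm apart, 6 high, and a rear lip 10 high at x = 75. The seat marks if the plate is pressed on it with 40 N or more
- stand_seat (a point): where the centre (mid thickness) of the seated plate lies when its rear end touches the rear lip: 15 mm behind the front face, 62 mm above the worktop; the plate's front then overhangs the seat by 45 mm; axes as the stand
- knight0: walnut chess knight, 32 mm base, 60 mm tall; a bystander on the shelf, loose, origin at its underside
- knight1: walnut chess knight, 32 mm base, 60 mm tall; a bystander on the shelf, loose, origin at its underside
- knight2: walnut chess knight, 32 mm base, 60 mm tall; a bystander on the shelf, loose, origin at its underside
- knight3: walnut chess knight, 32 mm base, 60 mm tall; a bystander on the shelf, loose, origin at its underside
- discs: stack of five red bone draughts discs, 30 mm across, 40 mm tall; a bystander on the shelf, loose, origin at its underside
- pot: blue-glazed ceramic pencil pot, 68 mm across, 85 mm tall, with pencils to 140 mm; a bystander on the shelf, loose, origin at its underside
- magnifier: horn-handled magnifier lying flat, 130 mm long, 65 mm across the lens, 13 mm high; a bystander on the shelf, loose, origin at its underside
There are look-alikes about, which are no part of the job. Of the things shaped like the plate, the steel one is meant.

How it is judged:
By the outcome, as a careful person would: the job done as asked, in the order asked, and still so for the second after the job is handed in, with the robot touching nothing.
It also fails if it takes over 67 s, if anything falls off the work surface, if the arm or the gripper's body presses on something with over 40 N, if the wrist force passes 120 N, or if a joint passes its speed limit or range.

## Robot

A 6-joint arm with a two-finger parallel gripper is mounted at the origin on the work surface. World frame = base frame: x ahead of the robot, y to its left, z up, the work surface at z = 0. Lengths are in m, angles in rad, forces in N, time in s.
With the tool pointing down it reaches from about 0.225 to 0.725 m from the base axis. Payload 3.1 kg.
Tool frame: the origin (TCP) lies at the very end of the fingers, on their centre line; the grasp point (between the pads) lies 19 mm behind it (grip_point_offset is the distance from the TCP to the grasp point, in m); z points along the fingers, y is the line along which they close (so a half turn about z gives the same grasp; the last joint's range is limited). The gripper opens to 85 mm and grips with 20 to 120 N. Pads are 22 mm wide; open, the fingers measure 114 mm over their backs; the gripper's body (76 mm by 85 mm) begins 54 mm behind the grasp point. The pads swing forward as they close: fully open they stand 13 mm farther back than shut.
Start: joints at [-1.282, 0.048, 0.099, 1.622, 0, 1.443], TCP at [0.213, -0.48, 0.231] pointing down, gripper open.
Joint ranges: [-2.91, 2.91], [-0.99, 1.94], [-1.21, 1.42], [-2.12, 2.29], [-1.49, 1.47], [-3.14, 3.14]. Speed limits (rad/s): [2.79, 2.79, 3.14, 3.14, 3.14, 3.14].

## Interface

Orientations are given as a unit quaternion [w, x, y, z].
In Python, from station import get_state, read_camera, finish_job, grip_point_offset gives the robot as it stands. The module is installed in compiled form; this text tells all that it offers.
- The arm moves only by the tool send_rows, never from a script. Its argument "moves" is a list of rows, each a list of 7 numbers: the closure, from 0 (fully open) to 1 (shut), then the shift along the tool's x, y, z in mm, then the turn, a rotation vector about the tool's x, y, z in degrees. In form: [[claw, x, y, z, wx, wy, wz], ...]. A call has 1 to 20 rows; each row shifts and turns the commanded pose from where the row before left it, along the tool's axes as they then stand; what a row does not reach is not made up. A row lasts 1/10 s, in which the tool goes at most 50 mm and 8.59 degrees, less where a joint would pass 70% of its speed; a pose out of reach is approached as far as the arm can. A call is refused whole if a number of a shift passes 50 or a number of a turn 8.59, either way. A call with a gripper value outside its range is refused whole. The fingers move at their own pace and stop on an object; the grip force is fixed at half the most. Time passes only in rows, so rows that do not move let the fingers close. It gives the time, the measured TCP pose, the force, the opening and the grip force at its end, in the units of the state.
- get_state(): the state, without advancing time (a new reading comes with each control period).
- read_camera(name): name is "scene" or "top" or "wrist"; returns a dict with "color" (480x640x3 uint8, red, green, blue), "K" (3x3 intrinsics, pixels), "k1" (the pictures are not rectified: a ray, as slopes to the right and down, at radius r is drawn at 1 + k1 r^2 times it, then the intrinsics apply), "R" (3x3) and "t" (3): a world point X has camera coordinates R X + t; the wrist camera has in their place "tool_from_camera" (4x4, takes a point from camera to tool coordinates, whose origin is the TCP and whose axes are the flange's). Camera axes: x right, y down, z forward; pixel columns grow to the right and rows downward; lengths in m; the calibration is good to about 2 mm. A picture is of the moment at which its call begins: read the wrist's pose just before it. There is no depth.
- finish_job(): hands the job in; it is judged then, once.
The state is a dict: "time": time; "joint_positions": joint angles; "joint_vel": joint speeds; "effort": joint torques, N m; "tcp_pos": TCP position; "tool_rot": TCP orientation; "force": force on the tool from outside, world axes, zero at the start; "torque": the same for the moment, N m; "width": finger opening in m; "grasp_force": force on a finger pad.
Only numpy, scipy, OpenCV 4.12 (cv2) and the standard library are available. Lean on these libraries where they do the work, as an engineer would, in place of code of your own. Each camera call takes 0.05 s, during which the arm holds its last target. There are 200 camera calls.

## Working session

There is one attempt and no reset: what is moved stays moved. The work goes in short steps, Python scripts to look and compute and a tool call to move; the robot and the scene stay as the last step left them, time stands still between calls to the robot, and variables do not carry over. Pictures are saved under pics/ and viewed, at most 10 in all, crops included, and the job is handed in when it is done.

Besides the shell and the picture viewer there is one more tool, called after "Emit:" as name([rows], argument=value, ...), one row to a line, values as JSON. send_rows: Moves the arm, as the interface text tells. Its arguments: {"type":"object","properties":{"moves":{"type":"array","items":{"type":"array","items":{"type":"number"}}}},"required":["moves"]}

```bash
mkdir -p pics; cat > h.py <<'E'
import numpy as np, cv2
from station import *
def ray(c,px):
    # px Nx2 -> origin, dirs (camera frame or world)
    K=np.array(c["K"]);k1=c["k1"]
    p=np.atleast_2d(np.array(px,float))
    d=np.c_[(p[:,0]-K[0,2])/K[0,0],(p[:,1]-K[1,2])/K[1,1]]
    u=d.copy()
    for _ in range(20): u=d/(1+k1*(u**2).sum(1,keepdims=True))
    v=np.c_[u,np.ones(len(u))]
    if "R" in c:
        R=np.array(c["R"]);t=np.array(c["t"]); return -R.T@t, v@R
    T=c["T"]; return T[:3,3], v@T[:3,:3].T
def wristcam():
    s=get_state(); c=read_camera("wrist")
    w,x,y,z=s["tool_rot"]
    from scipy.spatial.transform import Rotation as Ro
    T=np.eye(4);T[:3,:3]=Ro.from_quat([x,y,z,w]).as_matrix();T[:3,3]=s["tcp_pos"]
    c["T"]=T@np.array(c["tool_from_camera"]); return c
def plane(c,px,z):
    o,d=ray(c,px); return o+d*((z-o[2])/d[:,2])[:,None]
def tri(c1,p1,c2,p2):
    o1,d1=ray(c1,p1);o2,d2=ray(c2,p2);out=[]
    for a,b in zip(d1,d2):
        A=np.c_[a,-b];s=np.linalg.lstsq(A,o2-o1,rcond=None)[0]
        q1=o1+a*s[0];q2=o2+b*s[1];out.append(np.r_[(q1+q2)/2,np.linalg.norm(q1-q2)])
    return np.array(out)
def save(c,n): cv2.imwrite("pics/"+n,cv2.cvtColor(c["color"],cv2.COLOR_RGB2BGR))
E
python3 - <<'E'
from h import *
s=get_state();print(s["tcp_pos"],s["tool_rot"],s["force"],s["width"],grip_point_offset)
for n in("scene","top"):
    c=read_camera(n);save(c,n+"0.png");print(n,c["K"],c["k1"],-np.array(c["R"]).T@c["t"])
c=wristcam();print(np.array(c["tool_from_camera"]))
E
```

```text
[ 0.21233099 -0.47948227  0.23014005] [-1.15882282e-03  9.78366042e-01  2.06878062e-01 -1.07767907e-04] [-0.13573058 -0.47267673  0.58124181] 0.08528092179820876 0.0187
scene [[591.12634445   0.         316.51222946]
 [  0.         591.12634445 232.48323578]
 [  0.           0.           1.        ]] -0.10385361553845014 [ 1.52717875 -0.2617296   0.937883  ]
top [[464.56957226   0.         322.46215787]
 [  0.         464.56957226 244.02799503]
 [  0.           0.           1.        ]] -0.024533236765704687 [0.43077829 0.04028229 1.0574336 ]
[[ 2.35474696e-04 -9.51357259e-01 -3.08089775e-01  7.82510156e-02]
 [ 9.99999966e-01  1.88529651e-04  1.82140533e-04 -3.80262135e-04]
 [-1.15196661e-04 -3.08089807e-01  9.51357271e-01 -1.42366381e-01]
 [ 0.00000000e+00  0.00000000e+00  0.00000000e+00  1.00000000e+00]]
```

View pics/scene0.png

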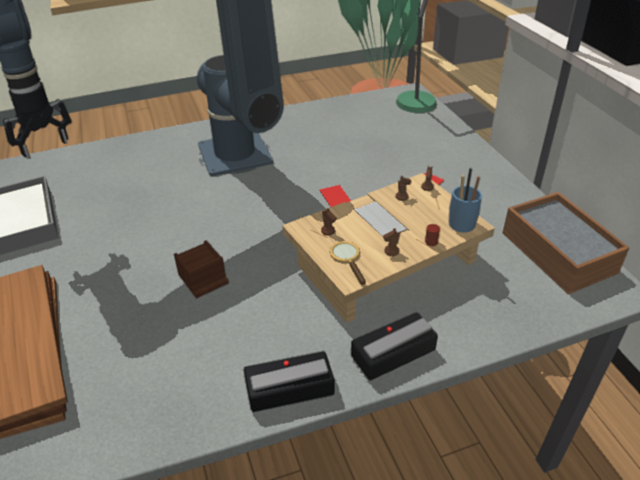

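View pics/top0.png

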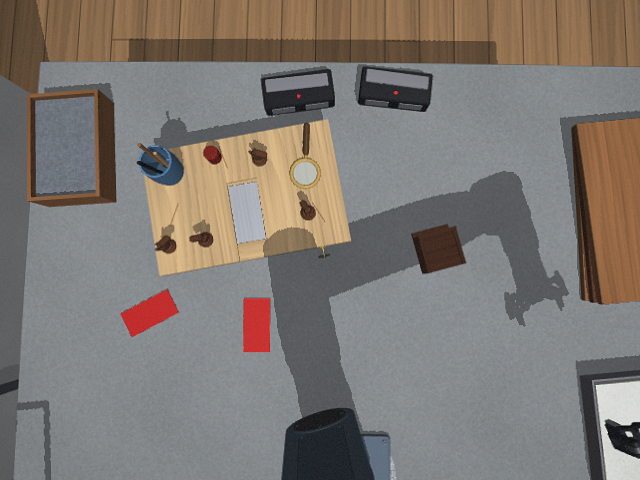

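Top view: steel plate in the groove at (247,212). Dark stand at (438,249). Look-alikes are the red plates at (150,312) and (257,325), and the grey-topped black boxes at (298,90) and (395,87). I choose the grey plate in the pine shelf's groove. Next is a close crop with the measurements.

```bash
python3 - <<'E'
from h import *
t=read_camera("top");s=read_camera("scene")
a=t["color"][105:290,135:480];b=s["color"][165:325,160:500]
f=lambda i,k:cv2.cvtColor(cv2.resize(i,None,fx=k,fy=k,interpolation=cv2.INTER_CUBIC),cv2.COLOR_RGB2BGR)
A=f(t["color"][165:285,200:480],2.8);B=f(s["color"][170:300,165:445],2.8)
B=B[:,:A.shape[1]];A=A[:300] if A.shape[0]>300 else A
cv2.imwrite("pics/crop1.png",np.vstack([A,B[:295]]))
def corners(c,box,mask):
    x0,y0,x1,y1=box;m=np.zeros(c["color"].shape[:2],np.uint8)
    m[y0:y1,x0:x1]=mask[y0:y1,x0:x1]*255
    m=cv2.morphologyEx(m,cv2.MORPH_OPEN,np.ones((3,3)))
    cs,_=cv2.findContours(m,cv2.RETR_EXTERNAL,cv2.CHAIN_APPROX_NONE)
    k=max(cs,key=cv2.contourArea);return k
def hsv(c):return cv2.cvtColor(c["color"],cv2.COLOR_RGB2HSV).astype(int)
ht=hsv(t);hs=hsv(s)
k=corners(t,(215,170,280,250),(ht[...,1]<60)&(ht[...,2]>90))
r=cv2.minAreaRect(k);bx=cv2.boxPoints(r);print("top plate",r,"\n",bx,"\n",plane(t,bx,.104))
k=corners(s,(345,190,420,245),(hs[...,1]<60)&(hs[...,2]>90))
q=cv2.minAreaRect(k);ap=cv2.approxPolyDP(k,4,True)[:,0];print("scene plate",ap.tolist(),"\n",plane(s,ap,.104))
# shelf outline in top
sh=(ht[...,0]>10)&(ht[...,0]<25)&(ht[...,1]>70)&(ht[...,2]>140)
k=corners(t,(135,110,360,285),sh);r=cv2.minAreaRect(cv2.convexHull(k));bx=cv2.boxPoints(r);P=plane(t,bx,.104);print("shelf",bx,"\n",P,np.linalg.norm(P[0]-P[1]),np.linalg.norm(P[2]-P[1]))
# stand
print("stand px", t["color"][249,438],t["color"][225,440],ht[249,438])
E
```

```text
top plate ((246.5990753173828, 212.24415588378906), (58.33799362182617, 29.465227127075195), 80.90972137451172) 
 [[227.44307 185.7691 ]
 [256.53824 181.11389]
 [265.75507 238.71921]
 [236.65991 243.37442]] 
 [[0.62595865 0.25677772 0.104     ]
 [0.63651906 0.19604145 0.104     ]
 [0.51603404 0.17359786 0.104     ]
 [0.50551012 0.23366116 0.104     ]]
scene plate [[356, 209], [381, 235], [405, 229], [377, 202]] 
 [[0.51254196 0.18194817 0.104     ]
 [0.62039767 0.19712248 0.104     ]
 [0.62011024 0.2562063  0.104     ]
 [0.50465578 0.23917356 0.104     ]]
shelf [[136.87943 153.91693]
 [328.20294 118.67313]
 [350.71735 240.89417]
 [159.39383 276.13797]] 
 [[ 0.69221458  0.45189536  0.104     ]
 [ 0.77196961  0.04838183  0.104     ]
 [ 0.51406452 -0.0017756   0.104     ]
 [ 0.4353006   0.3920514   0.104     ]] 0.41131986232429424 0.26273713647411456
stand px [59 40 29] [83 80 82] [ 11 130  59]
```

View pics/crop1.png

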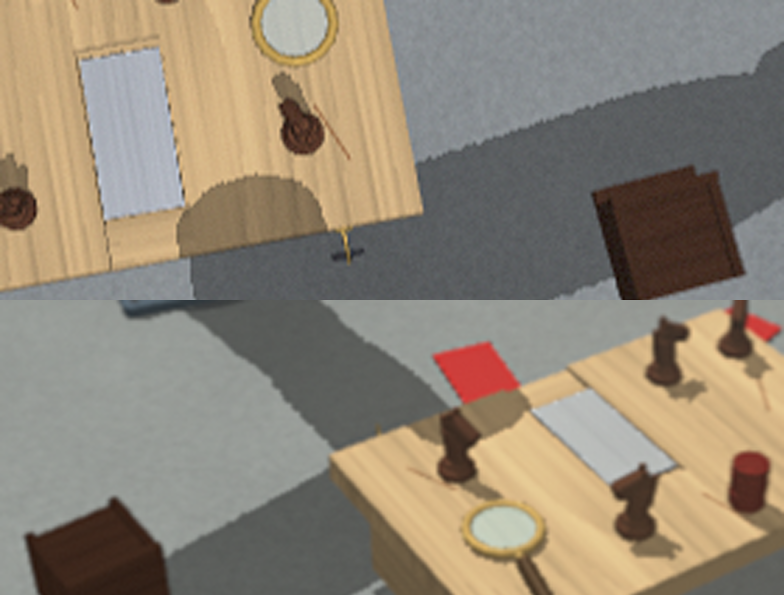

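The crop confirms the grey steel plate lying in the groove, with about 40 mm of empty groove in front of it. The stand's seat is seen between its lips at crop (670,235). I'll take the wrist camera over the stand first, for a close measurement.

Emit:
send_rows([
  [0, 45, -31, -8, 0, 0, 0],
  [0, 45, -31, -8, 0, 0, 0],
  [0, 45, -31, -8, 0, 0, 0],
  [0, 45, -31, -8, 0, 0, 0],
  [0, 45, -31, -8, 0, 0, 0],
  [0, 45, -31, -8, 0, 0, 0],
  [0, 0, 0, 0, 0, 0, 6.5],
  [0, 0, 0, 0, 0, 0, 6.5],
  [0, 0, 0, 0, 0, 0, 0],
  [0, 0, 0, 0, 0, 0, 0],
])

```text
time: 1.25
tcp_pos: [0.3678, -0.2271, 0.2746]
tool_rot: [-0.0, 0.995, 0.096, -0.0]
force: [-0.4, -1.3, 0.4]
width: 0.0856
grasp_force: 0.0
```

```bash
python3 - <<'E'
from h import *
import pickle
c=wristcam();save(c,"w1.png");pickle.dump(c,open("w1.pkl","wb"));print(get_state()["tcp_pos"],get_state()["tool_rot"],c["K"][0],c["k1"],c["T"][:3,3])
E
```

```text
[ 0.36767446 -0.22728099  0.27460963] [-1.27287806e-04  9.95427958e-01  9.55151719e-02 -1.26804129e-04] [399.7702169    0.         320.27229045] -0.08964940032032566 [ 0.44450742 -0.21195607  0.41699129]
```

View pics/w1.png

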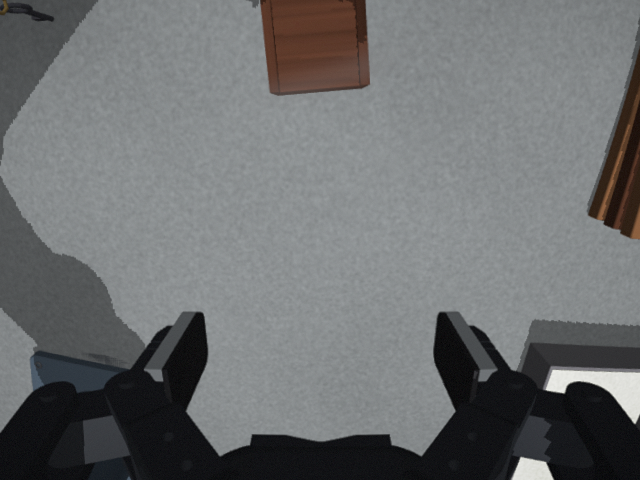

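The view shows the stand's front at the top: front edge (272,94)-(368,87), with the rest out of frame. I'll move forward and take two views.

Emit:
send_rows([
  [0, 40, 0, 0, 0, 0, 0],
  [0, 40, 0, 0, 0, 0, 0],
  [0, 20, 0, 0, 0, 0, 0],
  [0, 0, 0, 0, 0, 0, 0],
  [0, 0, 0, 0, 0, 0, 0],
])

```text
time: 1.8
tcp_pos: [0.4655, -0.2086, 0.2743]
tool_rot: [-0.0, 0.995, 0.095, -0.001]
force: [-0.2, -0.2, 0.2]
width: 0.0856
grasp_force: 0.0
```

```bash
python3 - <<'E'
from h import *
import pickle
c=wristcam();pickle.dump(c,open("w2.pkl","wb"));print(get_state()["tcp_pos"])
save(c,"w2f.png")
i=cv2.cvtColor(c["color"],cv2.COLOR_RGB2BGR)[30:260,200:480];cv2.imwrite("pics/w2.png",cv2.resize(i,None,fx=2.6,fy=2.6,interpolation=cv2.INTER_CUBIC))
E
```

```text
[ 0.46521144 -0.20864342  0.27468554]
```

View pics/w2.png

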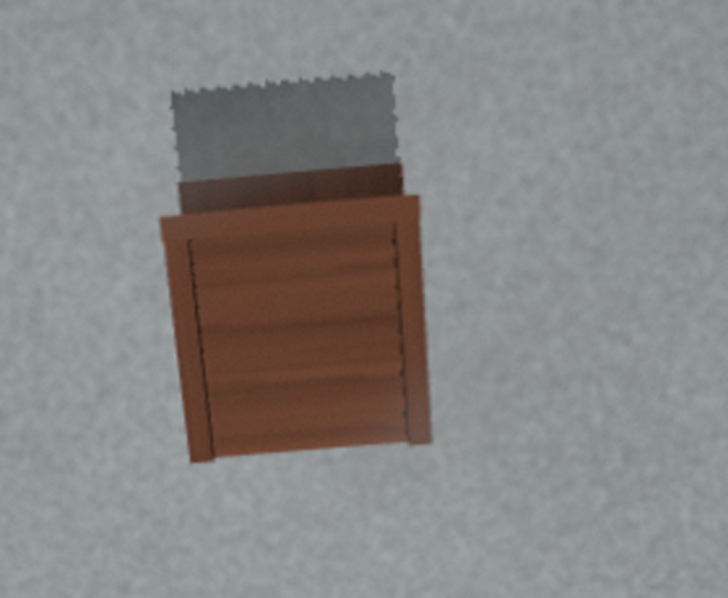

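Emit:
send_rows([
  [0, 40, -20, 0, 0, 0, 0],
  [0, 30, -10, 0, 0, 0, 0],
  [0, 0, 0, 0, 0, 0, 0],
  [0, 0, 0, 0, 0, 0, 0],
])

```text
time: 2.25
tcp_pos: [0.5283, -0.1659, 0.2749]
tool_rot: [0.0, 0.995, 0.095, -0.001]
force: [-1.2, 0.0, -0.6]
width: 0.0853
grasp_force: 0.0
```

```bash
python3 - <<'E'
from h import *
import pickle
c=wristcam();pickle.dump(c,open("w3.pkl","wb"));print(get_state()["tcp_pos"])
for n in("w1","w2","w3"):
    c=pickle.load(open(n+".pkl","rb"));h=cv2.cvtColor(c["color"],cv2.COLOR_RGB2HSV)
    m=((h[...,1]>90)&((h[...,0]<20)|(h[...,0]>170))&(h[...,2]>25)).astype(np.uint8)*255
    m[330:]=0;m[:,:150]=0;m[:,560:]=0
    m=cv2.morphologyEx(m,cv2.MORPH_CLOSE,np.ones((5,5)))
    k=max(cv2.findContours(m,0,1)[0],key=cv2.contourArea);print(n,cv2.contourArea(k),cv2.boundingRect(k),cv2.approxPolyDP(cv2.convexHull(k),3,True)[:,0].tolist())
E
```

```text
[ 0.52803148 -0.16625191  0.27510888]
w1 8261.0 (261, 0, 108, 90) [[364, 0], [367, 84], [285, 89], [270, 86], [261, 0]]
w2 9355.5 (262, 94, 102, 114) [[353, 94], [360, 105], [360, 194], [352, 199], [274, 207], [262, 114], [323, 96]]
w3 8591.5 (299, 166, 95, 113) [[369, 167], [391, 188], [393, 271], [307, 278], [299, 202], [301, 171]]
```

The stand is seen cleanly, with the seat open at the bottom of the crop. Front outer corners are at full-image (273.1,207.7) and (365.8,200.4), rear top corners at (262.3,113.5) and (361.2,105.4). Now the wrist camera moves over to the plate while I compute the stand.

```bash
python3 - <<'E'
from h import *
import pickle
W={n:pickle.load(open(n+".pkl","rb")) for n in("w1","w2","w3")}
# refine corners
def sub(c,p,w=4):
    g=cv2.cvtColor(c["color"],cv2.COLOR_RGB2GRAY);q=np.array(p,np.float32).reshape(-1,1,2).copy()
    return cv2.cornerSubPix(g,q,(w,w),(-1,-1),(3,50,.01))[:,0]
a=sub(W["w1"],[(272,94),(368,87)]);b=sub(W["w2"],[(273.1,207.7),(365.8,200.4)])
print(a,b);print("tri",tri(W["w1"],a,W["w2"],b))
F=plane(W["w2"],b,.066);print("front",F,np.linalg.norm(F[0]-F[1]),np.degrees(np.arctan2(*(F[0]-F[1])[:2]))*-1)
R=sub(W["w2"],[(262.3,113.5),(361.2,105.4)]);P=plane(W["w2"],R,.07);print("rear",P,np.linalg.norm(P[0]-P[1]))
print("depth",np.linalg.norm(P.mean(0)-F.mean(0)),np.degrees(np.arctan2((P.mean(0)-F.mean(0))[1],(P.mean(0)-F.mean(0))[0])))
S=plane(W["w2"],[(282.3,206.5),(356.9,200.4)],.0665);print(S,np.linalg.norm(S[0]-S[1]))
# top cam check, plate corner triangulation top/scene
t=read_camera("top");s=read_camera("scene")
tp=[[236.66,243.37],[265.76,238.72],[256.54,181.1],[227.44,185.77]];sp=[[377,202],[356,209],[381,235],[405,229]]
print(tri(t,tp,s,sp))
print(cv2.cornerSubPix(cv2.cvtColor(t["color"],7),np.array(tp,np.float32)[:,None],(3,3),(-1,-1),(3,50,.01))[:,0])
E
```

```text
[[269.60867   92.45806 ]
 [369.56305   83.574715]] [[272.85184 207.63242]
 [365.66122 200.12865]]
tri [[ 4.50871379e-01 -1.67461860e-01  6.48950402e-02  7.70233281e-05]
 [ 4.73752176e-01 -2.48048682e-01  6.60830449e-02  3.37408417e-05]]
front [[ 0.45115092 -0.16750609  0.066     ]
 [ 0.47373862 -0.24807836  0.066     ]] 0.08367853026672754 15.660358774318924
rear [[ 0.53047133 -0.1450782   0.07      ]
 [ 0.55306055 -0.22556961  0.07      ]] 0.08360108238293404
depth 0.08253892026555536 15.81517390850249
[[ 0.4539149  -0.17573943  0.0665    ]
 [ 0.47209203 -0.24034921  0.0665    ]] 0.0671180394461531
[[0.50615936 0.2358011  0.10527658 0.00490662]
 [0.51673203 0.17641609 0.1077057  0.00691582]
 [0.63341739 0.19240651 0.11589885 0.00347575]
 [0.62472175 0.25475055 0.10824868 0.00217575]]Traceback (most recent call last):
  File "<stdin>", line 18, in <module>
cv2.error: OpenCV(4.12.0) :-1: error: (-5:Bad argument) in function 'cornerSubPix'
> Overload resolution failed:
>  - Layout of the output array corners is incompatible with cv::Mat
>  - Expected Ptr<cv::UMat> for argument 'corners'
```

Emit:
send_rows([
  [0, -20, -48, -5, 0, 0, 0],
  [0, -20, -48, -5, 0, 0, 0],
  [0, -20, -48, -5, 0, 0, 0],
  [0, -20, -48, -5, 0, 0, 0],
  [0, -20, -48, -5, 0, 0, 0],
  [0, -20, -48, -5, 0, 0, 0],
  [0, -20, -48, -5, 0, 0, 0],
  [0, -10, -48, -5, 0, 0, 0],
  [0, 0, 0, 0, 0, 0, 0],
  [0, 0, 0, 0, 0, 0, 0],
])

```text
time: 3.4
tcp_pos: [0.3233, 0.1448, 0.3136]
tool_rot: [-0.01, 0.994, 0.107, -0.0]
force: [0.4, 0.3, 0.6]
width: 0.0855
grasp_force: 0.0
```

```bash
python3 - <<'E'
from h import *
import pickle
c=wristcam();save(c,"w4.png");pickle.dump(c,open("w4.pkl","wb"));print(get_state()["tcp_pos"])
E
```

```text
[0.32362107 0.14453733 0.31322761]
```

View pics/w4.png

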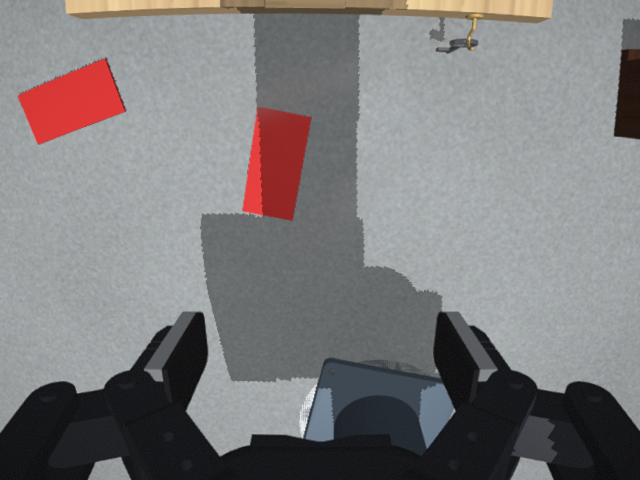

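The wrist view shows only the shelf's front edge at the top (groove mouth at about (220-405,8)) and the red look-alike at (277,163). I'll go forward for two plate views.

Emit:
send_rows([
  [0, 45, -10, 0, 0, 0, 0],
  [0, 45, -10, 0, 0, 0, 0],
  [0, 45, -5, 0, 0, 0, 0],
  [0, 0, 0, 0, 0, 0, 0],
  [0, 0, 0, 0, 0, 0, 0],
  [0, 0, 0, 0, 0, 0, 0],
])

```text
time: 4.05
tcp_pos: [0.4525, 0.1845, 0.3139]
tool_rot: [-0.016, 0.993, 0.115, -0.002]
force: [0.3, 0.4, 0.6]
width: 0.0852
grasp_force: 0.0
```

```bash
python3 - <<'E'
from h import *
import pickle
c=wristcam();save(c,"w5.png");pickle.dump(c,open("w5.pkl","wb"));print(get_state()["tcp_pos"],get_state()["tool_rot"])
E
```

```text
[0.45230144 0.18476248 0.31459337] [-0.01630961  0.99325402  0.11479427 -0.00165316]
```

Emit:
send_rows([
  [0, 40, 0, 0, 0, 0, 0],
  [0, 40, 0, 0, 0, 0, 0],
  [0, 0, 0, 0, 0, 0, 0],
  [0, 0, 0, 0, 0, 0, 0],
  [0, 0, 0, 0, 0, 0, 0],
])

```text
time: 4.6
tcp_pos: [0.5295, 0.2038, 0.3157]
tool_rot: [-0.016, 0.993, 0.116, -0.001]
force: [-0.1, -0.2, -0.1]
width: 0.0857
grasp_force: 0.0
```

```bash
cat >> h.py <<'E'
def fitquad(c,m):
    m=cv2.morphologyEx(m.astype(np.uint8)*255,cv2.MORPH_OPEN,np.ones((3,3)))
    k=max(cv2.findContours(m,0,1)[0],key=cv2.contourArea)
    r=cv2.minAreaRect(k);ap=cv2.approxPolyDP(cv2.convexHull(k),5,True)[:,0]
    return cv2.contourArea(k),r,ap
E
python3 - <<'E'
from h import *
import pickle
c=wristcam();save(c,"w6.png");pickle.dump(c,open("w6.pkl","wb"));print(get_state()["tcp_pos"],get_state()["tool_rot"])
for n in("w5","w6"):
    c=pickle.load(open(n+".pkl","rb"));h=cv2.cvtColor(c["color"],cv2.COLOR_RGB2HSV)
    print(n)
    # find steel: low sat bright, inside pine hull
    pine=((h[...,0]>10)&(h[...,0]<25)&(h[...,1]>70)&(h[...,2]>120)).astype(np.uint8)*255
    k=max(cv2.findContours(cv2.morphologyEx(pine,cv2.MORPH_CLOSE,np.ones((9,9))),0,1)[0],key=cv2.contourArea)
    hull=np.zeros_like(pine);cv2.drawContours(hull,[k],-1,255,-1)
    m=(h[...,1]<60)&(h[...,2]>60)&(hull>0)
    print(fitquad(c,m))
a=[cv2.cvtColor(pickle.load(open(n+".pkl","rb"))["color"],4)[0:300,150:500] for n in("w5","w6")]
cv2.imwrite("pics/w56.png",cv2.resize(np.hstack(a),(800,343)))
E
```

```text
[0.52949035 0.20385121 0.31606348] [-1.65162545e-02  9.93156585e-01  1.15615042e-01 -6.10132316e-04]
w5Traceback (most recent call last):
  File "<stdin>", line 12, in <module>
  File "h.py", line 31, in fitquad
    k=max(cv2.findContours(m,0,1)[0],key=cv2.contourArea)
ValueError: max() iterable argument is empty
```

View pic.

```bash
python3 - <<'E'
from h import *
import pickle
a=[cv2.cvtColor(pickle.load(open(n+".pkl","rb"))["color"],4)[0:300,150:500] for n in("w5","w6")]
cv2.imwrite("pics/w56.png",cv2.resize(np.hstack(a),(800,343)))
E
```

```text
(no output)
```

View pics/w56.png

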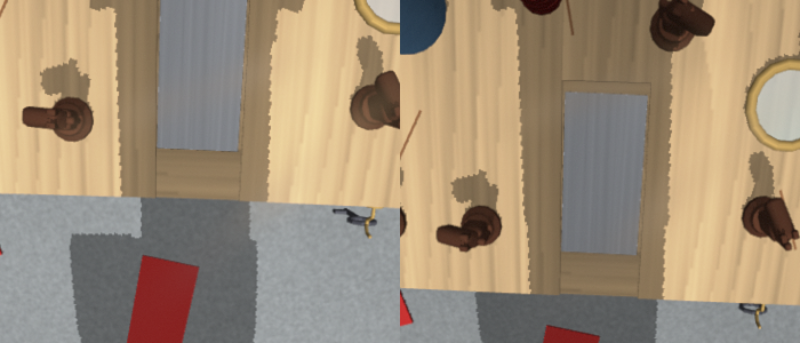

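The plate is seen whole in the right view (wrist picture about (291-365, 80-222)), with the shelf edge just in front. Now the measurement by mask.

```bash
python3 - <<'E'
from h import *
import pickle
W={n:pickle.load(open(n+".pkl","rb")) for n in("w5","w6")}
Q={}
for n,box in(("w5",(275,1,375,150)),("w6",(275,60,385,235))):
    c=W[n];h=cv2.cvtColor(c["color"],cv2.COLOR_RGB2HSV);x0,y0,x1,y1=box
    m=np.zeros(h.shape[:2],bool);m[y0:y1,x0:x1]=((h[...,0]>90)&(h[...,0]<150))[y0:y1,x0:x1]
    A,r,ap=fitquad(c,m);Q[n]=ap;print(n,A,ap.tolist())
    g=cv2.cvtColor(c["color"],7)
    # shelf front edge: strongest vertical change in green->grey saturation along columns
    E=[]
    for x in(230,260,300,340,370,420,440):
        s=h[100:290,x,1].astype(int);i=np.where(s>60)[0];E.append((x,100+i.max()+.5))
    print(E)
    P=plane(c,E,.104);Q[n+"e"]=P;print(np.round(P,4)[:,:2].tolist())
    P=plane(c,ap,.104);print(np.round(P,4).tolist())
q5=sorted(Q["w5"].tolist(),key=lambda p:-p[1])[:2];q6=sorted(Q["w6"].tolist(),key=lambda p:-p[1])[:2]
q5.sort();q6.sort();print("front tri",tri(W["w5"],np.array(q5)+.5,W["w6"],np.array(q6)+.5))
s=get_state();print(s["tcp_pos"])
E
```

```text
w5 5083.5 [[365, 1], [361, 54], [325, 78], [289, 80], [291, 1]]
[(230, np.float64(170.5)), (260, np.float64(171.5)), (300, np.float64(289.5)), (340, np.float64(173.5)), (370, np.float64(175.5)), (420, np.float64(177.5)), (440, np.float64(178.5))]
[[0.4588, 0.2758], [0.464, 0.2493], [0.3606, 0.1904], [0.4786, 0.18], [0.4831, 0.1539], [0.4919, 0.1106], [0.4954, 0.0931]]
[[0.6183, 0.1939, 0.104], [0.5783, 0.1869, 0.104], [0.5532, 0.2113, 0.104], [0.545, 0.2402, 0.104], [0.6052, 0.2515, 0.104]]
w6 8131.0 [[365, 84], [358, 183], [346, 221], [292, 218], [295, 104]]
[(230, np.float64(255.5)), (260, np.float64(256.5)), (300, np.float64(289.5)), (340, np.float64(258.5)), (370, np.float64(261.5)), (420, np.float64(263.5)), (440, np.float64(264.5))]
[[0.4556, 0.2824], [0.4616, 0.2541], [0.4374, 0.2097], [0.4781, 0.1798], [0.482, 0.1515], [0.4914, 0.105], [0.495, 0.0861]]
[[0.634, 0.1973, 0.104], [0.5515, 0.1818, 0.104], [0.515, 0.1834, 0.104], [0.5059, 0.2322, 0.104], [0.6046, 0.2509, 0.104]]
front tri [[0.53954348 0.22626558 0.222732   0.00126939]
 [0.54647246 0.20083945 0.23519148 0.01124411]]
[0.52949035 0.20385121 0.31606348]
```

```bash
python3 - <<'E'
from h import *
import pickle
W={n:pickle.load(open(n+".pkl","rb")) for n in("w5","w6")}
def sub(c,p,w=4):
    g=cv2.cvtColor(c["color"],7);q=np.array(p,np.float32).reshape(-1,1,2).copy()
    return cv2.cornerSubPix(g,q,(w,w),(-1,-1),(3,50,.01))[:,0]
raw5=[(287.4,131.2),(359.1,133)];raw6=[(290.9,220.5),(359.1,223.1),(368.7,82.2),(291.7,79.6)]
a=sub(W["w5"],raw5);b=sub(W["w6"],raw6);print(a,b)
print("tri sub",tri(W["w5"],a,W["w6"],b[:2]),"\nraw",tri(W["w5"],raw5,W["w6"],raw6[:2]))
for z in(.1,.104,.108):
    P=plane(W["w6"],b,z)[:,:2];print(z,np.round(P,4).tolist(),[round(np.linalg.norm(P[i]-P[i-1]),4) for i in range(4)])
P=plane(W["w6"],b,.104);f=P[:2].mean(0);r=P[2:].mean(0);u=(r-f)/np.linalg.norm(r-f);print("mid",(f+r)/2,"yaw",np.degrees(np.arctan2(u[1],u[0])))
E=plane(W["w6"],[(230,256),(260,257),(370,262),(420,264),(440,265)],.104)
v=np.polyfit(E[:,1],E[:,0],1);print("edge angle",np.degrees(np.arctan(-v[0])))
# edge point along the plate axis
n=np.array([1,-v[0]])/np.hypot(1,v[0]);print("plate front to edge mm",1000*(n@f[:2]-v[1]*n[0]))
# knights near: height-free
E
```

```text
[[287.4     131.2    ]
 [361.8175  129.55304]] [[290.52914 218.40211]
 [359.1     223.1    ]
 [367.8835   84.61239]
 [291.7      79.6    ]]
tri sub [[5.03011894e-01 2.33682718e-01 9.60509076e-02 3.24657015e-04]
 [5.19962045e-01 1.72713182e-01 1.19374549e-01 1.15060725e-03]] 
raw [[5.03727468e-01 2.32649361e-01 1.05218122e-01 5.59368570e-05]
 [5.16561248e-01 1.72194584e-01 1.07040459e-01 1.07328881e-03]]
0.1 [[0.5041, 0.2337], [0.5149, 0.1708], [0.6344, 0.1946], [0.6235, 0.2583]] [np.float64(0.122), np.float64(0.0638), np.float64(0.1218), np.float64(0.0647)]
0.104 [[0.5052, 0.2335], [0.5159, 0.1713], [0.6341, 0.1948], [0.6234, 0.2579]] [np.float64(0.1206), np.float64(0.0631), np.float64(0.1205), np.float64(0.0639)]
0.108 [[0.5064, 0.2333], [0.5169, 0.1718], [0.6338, 0.1951], [0.6232, 0.2574]] [np.float64(0.1193), np.float64(0.0624), np.float64(0.1191), np.float64(0.0632)]
mid [0.56964444 0.21437118 0.104     ] yaw 11.477693355675946
edge angle 11.330227393445826
plate front to edge mm 38.53921498511559
```

Plate: mid (0.570, 0.214), yaw 11.4°, top at z of about 0.106. Triangulation gives 105-107 mm, and its length fits at 0.106. Its front is 38.5 mm behind the edge, so the slide is about 86 mm for a 48 mm overhang. Pressing point: 20 mm behind its centre, at (0.589, 0.218).

```bash
cat >> h.py <<'E'
def to(p,yaw):
    from scipy.spatial.transform import Rotation as Ro
    s=get_state();w,x,y,z=s["tool_rot"];R=Ro.from_quat([x,y,z,w])
    G=Ro.from_euler("z",yaw,degrees=True)*Ro.from_euler("x",180,degrees=True)
    rv=(R.inv()*G).as_rotvec(degrees=True)
    d=1000*G.inv().apply(np.array(p)-s["tcp_pos"])
    print("turn first",rv.round(2),"then shift",d.round(1),"at",np.round(s["tcp_pos"],4),"F",np.round(s["force"],1),"w",s["width"])
E
python3 -c "
from h import *
to([.589,.218,.125],11.4)"
```

```text
turn first [-1.89 -0.12  1.88] then shift [ 61.1  -2.1 191.1] at [0.5295 0.2039 0.3161] F [-0.7  1.   0.3] w 0.0859601234904797
```

Emit:
send_rows([
  [1, 0, 0, 0, -1.9, -0.1, 1.9],
  [1, 30, -1, 0, 0, 0, 0],
  [1, 31, -1, 0, 0, 0, 0],
  [1, 0, 0, 40, 0, 0, 0],
  [1, 0, 0, 40, 0, 0, 0],
  [1, 0, 0, 40, 0, 0, 0],
  [1, 0, 0, 30, 0, 0, 0],
  [1, 0, 0, 20, 0, 0, 0],
  [1, 0, 0, 10, 0, 0, 0],
  [1, 0, 0, 0, 0, 0, 0],
  [1, 0, 0, 0, 0, 0, 0],
  [1, 0, 0, 0, 0, 0, 0],
])

```text
time: 5.85
tcp_pos: [0.5933, 0.2068, 0.1362]
tool_rot: [-0.006, 0.994, 0.111, 0.0]
force: [-0.4, -0.4, -0.3]
width: 0.0002
grasp_force: 0.0
```

```bash
python3 -c "
from h import *
to([.589,.218,.110],11.4)"
```

```text
turn first [-0.7  -0.07  1.36] then shift [ -2.  -11.8  26.2] at [0.5933 0.2068 0.1362] F [-0.4 -0.4 -0.3] w 0.00016864827916441395
```

Emit:
send_rows([
  [1, 0, 0, 0, -0.7, 0, 1.4],
  [1, -1, -6, 0, 0, 0, 0],
  [1, -1, -6, 0, 0, 0, 0],
  [1, 0, 0, 10, 0, 0, 0],
  [1, 0, 0, 10, 0, 0, 0],
  [1, 0, 0, 2, 0, 0, 0],
  [1, 0, 0, 0, 0, 0, 0],
  [1, 0, 0, 0, 0, 0, 0],
])

```text
time: 6.65
tcp_pos: [0.5901, 0.2052, 0.1115]
tool_rot: [-0.005, 0.994, 0.111, -0.002]
force: [0.2, 0.2, -0.5]
width: -0.0002
grasp_force: 0.0
```

```bash
python3 -c "
from h import *
to([.589,.218,.108],11.4)"
```

```text
turn first [-0.65  0.2   1.3 ] then shift [  1.5 -12.8   3.5] at [0.5901 0.2052 0.1115] F [ 0.2  0.2 -0.5] w -0.00020561284368056132
```

```bash
python3 -c "
from h import *
print(np.round(get_state()['joint_positions'],3))"
```

```text
[0.222 0.316 0.166 1.425 0.011 3.142]
```

Emit:
send_rows([
  [1, 0, -6, 0, 0, 0, 0],
  [1, 0, 0, 0, 0, 0, 0],
  [1, 0, 0, 0, 0, 0, 0],
])

```text
time: 6.95
tcp_pos: [0.5896, 0.2088, 0.1122]
tool_rot: [-0.007, 0.994, 0.113, -0.002]
force: [-0.7, 0.1, 0.1]
width: -0.0003
grasp_force: 0.0
```

```bash
python3 -c "
from h import *
print(np.round(get_state()['joint_positions'],3));to([.589,.218,.108],11.4)"
```

```text
[0.226 0.316 0.168 1.425 0.013 3.142]
turn first [-0.77  0.14  1.57] then shift [ 1.2 -9.1  4.2] at [0.5896 0.2088 0.1122] F [-0.7  0.1  0.1] w -0.0003364068434203592
```

Joint 6 has run into its limit, since the yaw needs j6 > 3.14 here. I'll lift and use the half-turned grasp instead, which puts j6 near 0.

Emit:
send_rows([
  [1, 0, 0, -30, 0, 0, 0],
  [1, 0, 0, 0, 0, 0, -8.5],
  [1, 0, 0, 0, 0, 0, -8.5],
  [1, 0, 0, 0, 0, 0, -8.5],
  [1, 0, 0, 0, 0, 0, -8.5],
  [1, 0, 0, 0, 0, 0, -8.5],
  [1, 0, 0, 0, 0, 0, -8.5],
  [1, 0, 0, 0, 0, 0, -8.5],
  [1, 0, 0, 0, 0, 0, -8.5],
  [1, 0, 0, 0, 0, 0, -8.5],
  [1, 0, 0, 0, 0, 0, -8.5],
  [1, 0, 0, 0, 0, 0, -8.5],
  [1, 0, 0, 0, 0, 0, -8.5],
  [1, 0, 0, 0, 0, 0, -8.5],
  [1, 0, 0, 0, 0, 0, -8.5],
  [1, 0, 0, 0, 0, 0, -8.5],
  [1, 0, 0, 0, 0, 0, -8.5],
  [1, 0, 0, 0, 0, 0, -8.5],
  [1, 0, 0, 0, 0, 0, -8.5],
  [1, 0, 0, 0, 0, 0, -8.5],
])

```text
time: 8.95
tcp_pos: [0.5897, 0.2082, 0.1421]
tool_rot: [-0.003, 0.045, 0.999, 0.006]
force: [0.3, 1.0, 0.5]
width: -0.0
grasp_force: 0.0
```

Emit:
send_rows([
  [1, 0, 0, 0, 0, 0, -8.5],
  [1, 0, 0, 0, 0, 0, -8.5],
  [1, 0, 0, 0, 0, 0, 0],
  [1, 0, 0, 0, 0, 0, 0],
  [1, 0, 0, 0, 0, 0, 0],
])

```text
time: 9.45
tcp_pos: [0.5897, 0.2082, 0.1419]
tool_rot: [-0.002, -0.099, 0.995, 0.007]
force: [-0.1, 0.1, -0.2]
width: -0.0002
grasp_force: 0.0
```

```bash
python3 -c "
from h import *
print(np.round(get_state()['joint_positions'],3));to([.589,.218,.112],191.4)"
```

```text
[0.225 0.31  0.22  1.483 0.014 0.028]
turn first [ 0.77 -0.18 -0.06] then shift [-1.3  9.7 29.9] at [0.5897 0.2082 0.1419] F [-0.1  0.1 -0.2] w -0.00016917342908110696
```

Emit:
send_rows([
  [1, 0, 0, 0, 0.8, -0.2, 0],
  [1, -1, 10, 0, 0, 0, 0],
  [1, 0, 0, 15, 0, 0, 0],
  [1, 0, 0, 12, 0, 0, 0],
  [1, 0, 0, 3, 0, 0, 0],
  [1, 0, 0, 0, 0, 0, 0],
  [1, 0, 0, 0, 0, 0, 0],
])

```text
time: 10.15
tcp_pos: [0.5885, 0.218, 0.1115]
tool_rot: [-0.0, -0.1, 0.995, -0.0]
force: [0.3, -0.4, 0.2]
width: -0.0002
grasp_force: 0.0
```

```bash
python3 -c "
from h import *
to([.589,.218,.106],191.4)"
```

```text
turn first [-0.04 -0.03  0.04] then shift [-0.5 -0.1  5.5] at [0.5885 0.218  0.1115] F [ 0.3 -0.4  0.2] w -0.00020278225696214588
```

Emit:
send_rows([
  [1, 0, 0, 1, 0, 0, 0],
  [1, 0, 0, 1, 0, 0, 0],
  [1, 0, 0, 1, 0, 0, 0],
  [1, 0, 0, 0, 0, 0, 0],
])

```text
time: 10.55
tcp_pos: [0.5889, 0.2182, 0.1092]
tool_rot: [0.0, -0.1, 0.995, -0.0]
force: [0.7, -1.0, 0.5]
width: 0.0005
grasp_force: 0.5
```

Emit:
send_rows([
  [1, 0, 0, 0.5, 0, 0, 0],
  [1, 0, 0, 0.5, 0, 0, 0],
  [1, 0, 0, 0, 0, 0, 0],
])

```text
time: 10.85
tcp_pos: [0.5889, 0.2182, 0.1092]
tool_rot: [0.001, -0.1, 0.995, -0.0]
force: [-1.7, -0.5, 4.9]
width: 0.0002
grasp_force: 2.5
```

Emit:
send_rows([
  [1, 0, 0, 0.5, 0, 0, 0],
  [1, 0, 0, 0, 0, 0, 0],
])

```text
time: 11.05
tcp_pos: [0.5889, 0.2182, 0.1092]
tool_rot: [0.001, -0.1, 0.995, -0.0]
force: [-2.1, -1.5, 6.6]
width: 0.0003
grasp_force: 3.3
```

Emit:
send_rows([
  [1, 0, 0, 0.5, 0, 0, 0],
  [1, 0, 0, 0, 0, 0, 0],
])

```text
time: 11.25
tcp_pos: [0.589, 0.2182, 0.1092]
tool_rot: [0.001, -0.1, 0.995, -0.0]
force: [-2.9, -1.3, 7.9]
width: -0.0001
grasp_force: 3.9
```

Contact: plate top at z = 0.109, stiffness about 3-4 N/mm. Going to about 10.5 N, then dragging.

Emit:
send_rows([
  [1, 0, 0, 0.8, 0, 0, 0],
  [1, 0, 0, 0, 0, 0, 0],
  [1, 3, 0, 0, 0, 0, 0],
  [1, 4, 0, 0, 0, 0, 0],
  [1, 4, 0, 0, 0, 0, 0],
])

```text
time: 11.75
tcp_pos: [0.5809, 0.2167, 0.1092]
tool_rot: [0.004, -0.1, 0.995, 0.0]
force: [2.2, 0.5, 6.2]
width: -0.0003
grasp_force: 3.3
```

Emit:
send_rows([
  [1, 4, 0, 0, 0, 0, 0],
  [1, 4, 0, 0, 0, 0, 0],
  [1, 4, 0, 0, 0, 0, 0],
])

```text
time: 12.05
tcp_pos: [0.5691, 0.2144, 0.1092]
tool_rot: [0.004, -0.1, 0.995, 0.0]
force: [2.8, 0.7, 6.9]
width: 0.0
grasp_force: 3.3
```

```bash
cat >> h.py <<'E'
def topplate():
    t=read_camera("top");h=cv2.cvtColor(t["color"],cv2.COLOR_RGB2HSV);m=np.zeros((480,640),bool)
    m[165:290,215:290]=(((h[...,0]>90)&(h[...,0]<150))&(h[...,1]>18)&(h[...,2]>90))[165:290,215:290]
    save(t,"topnow.png");return t,fitquad(t,m)
E
python3 -c "
from h import *
to([.589,.218,.109],191.4);t,q=topplate();print(q[0],q[1],plane(t,[q[1][0]],.109))"
```

```text
turn first [-0.01  0.49  0.05] then shift [-20.2  -0.4   0.2] at [0.5691 0.2144 0.1092] F [2.8 0.7 6.9] w 2.367261438598532e-05
1065.0 ((228.0, 253.0), (72.0, 26.0), 90.0) [[0.48503112 0.24990976 0.109     ]]
```

```bash
cat >> h.py <<'E'
def sceneplate(z=.109):
    s=read_camera("scene");h=cv2.cvtColor(s["color"],cv2.COLOR_RGB2HSV);m=np.zeros((480,640),bool)
    m[185:245,335:420]=((h[...,1]<60)&(h[...,2]>90))[185:245,335:420]
    save(s,"scenenow.png");q=fitquad(s,m);P=plane(s,q[2],z)
    u=np.array([np.cos(.199),np.sin(.199)]);v=np.array([-u[1],u[0]]);D=P[:,:2]-[.5698,.2143]
    print("area",q[0],"px",q[2].tolist());print("axial/lateral mm from old centre",np.round(np.c_[D@u,D@v]*1000,1).tolist())
E
python3 -c "
from h import *
sceneplate()"
```

```text
area 595.0 px [[351, 204], [363, 201], [399, 225], [378, 232]]
axial/lateral mm from old centre [[-79.5, -23.3], [-74.4, 7.4], [43.8, 24.3], [39.0, -30.1]]
```

The plate moves with the fingertips. I'll press slightly more to stay in the 8-13 N band and go on.

Emit:
send_rows([
  [1, 2, 0, 1, 0, 0, 0],
  [1, 4, 0, 0, 0, 0, 0],
  [1, 4, 0, 0, 0, 0, 0],
  [1, 4, 0, 0, 0, 0, 0],
])

```text
time: 12.55
tcp_pos: [0.5563, 0.2118, 0.1092]
tool_rot: [0.005, -0.1, 0.995, 0.001]
force: [3.1, 0.7, 8.0]
width: 0.0004
grasp_force: 4.3
```

Emit:
send_rows([
  [1, 4, 0, 0.2, 0, 0, 0],
  [1, 4, 0, 0, 0, 0, 0],
  [1, 4, 0, 0, 0, 0, 0],
  [1, 4, 0, 0, 0, 0, 0],
])

```text
time: 12.95
tcp_pos: [0.5408, 0.2087, 0.1092]
tool_rot: [0.006, -0.1, 0.995, 0.001]
force: [2.7, 1.1, 8.3]
width: -0.0002
grasp_force: 4.5
```

```bash
python3 -c "
from h import *
to([.589,.218,.109],191.4);sceneplate()"
```

```text
turn first [0.   0.66 0.05] then shift [-49.1  -0.4   0.2] at [0.5408 0.2087 0.1092] F [2.7 1.1 8.3] w -0.00022863800977838711
area 633.0 px [[342, 185], [392, 218], [371, 226], [345, 201]]
axial/lateral mm from old centre [[-156.6, 1.3], [14.8, 26.3], [13.3, -31.0], [-97.0, -28.7]]
```

Emit:
send_rows([
  [1, 4, 0, 0.2, 0, 0, 0],
  [1, 4, 0, 0, 0, 0, 0],
  [1, 4, 0, 0, 0, 0, 0],
  [1, 4, 0, 0, 0, 0, 0],
  [1, 4, 0, 0, 0, 0, 0],
  [1, 4, 0, 0, 0, 0, 0],
  [1, 0, 0, 0, 0, 0, 0],
])

```text
time: 13.7
tcp_pos: [0.5169, 0.2038, 0.1092]
tool_rot: [0.005, -0.1, 0.995, 0.001]
force: [1.3, 0.2, 10.0]
width: -0.0001
grasp_force: 5.3
```

```bash
python3 -c "
from h import *
to([.589,.218,.109],191.4);sceneplate()
s=read_camera('scene');P=plane(s,[[381,235],[405,229]],.109)[:,:2]-[.5698,.2143];print(P@[np.cos(.199),np.sin(.199)])
i=cv2.cvtColor(s['color'],4)[170:260,310:450];cv2.imwrite('pics/s2.png',cv2.resize(i,None,fx=5,fy=5,interpolation=2))"
```

```text
turn first [0.   0.62 0.05] then shift [-73.5  -0.4   0.2] at [0.5169 0.2038 0.1092] F [ 1.3  0.2 10. ] w -0.00010862603477100793
area 564.0 px [[342, 185], [385, 213], [365, 220], [340, 196]]
axial/lateral mm from old centre [[-156.6, 1.3], [-8.9, 23.9], [-11.8, -30.0], [-120.4, -27.8]]
[0.0509892  0.06231932]
```

View pics/s2.png

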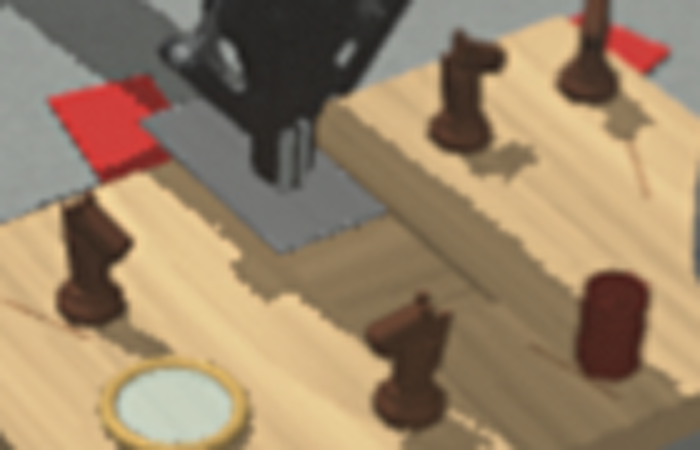

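The view shows the plate now sticking out past the shelf's front edge (front corner at crop (145,122)), with the fingertip on its supported part. Overhang is about 32 mm; 14 mm more to go.

Emit:
send_rows([
  [1, 4, 0, 0.2, 0, 0, 0],
  [1, 4, 0, 0, 0, 0, 0],
  [1, 4, 0, 0, 0, 0, 0],
  [1, 3, 0, 0, 0, 0, 0],
  [1, 0, 0, 0, 0, 0, 0],
])

```text
time: 14.3
tcp_pos: [0.5026, 0.201, 0.1092]
tool_rot: [0.006, -0.1, 0.995, 0.001]
force: [1.7, 0.7, 11.1]
width: -0.0
grasp_force: 5.5
```

```bash
python3 -c "
from h import *
to([.589,.218,.109],191.4);sceneplate()"
```

```text
turn first [0.   0.67 0.05] then shift [-88.   -0.4   0.2] at [0.5026 0.201  0.1092] F [ 1.7  0.7 11.1] w -3.5350731098199194e-06
area 536.0 px [[337, 190], [344, 185], [382, 209], [361, 216]]
axial/lateral mm from old centre [[-145.2, -20.5], [-154.0, 5.5], [-25.0, 27.0], [-28.9, -29.4]]
```

Emit:
send_rows([
  [1, 0, 0, -3, 0, 0, 0],
  [1, 0, 0, -5, 0, 0, 0],
  [1, 0, 0, -20, 0, 0, 0],
  [1, 0, 0, -40, 0, 0, 0],
  [0, 35, 0, -40, 0, 0, 0],
  [0, 35, 0, -20, 0, 0, 0],
  [0, 35, 0, 0, 0, 0, 0],
  [0, 0, 0, 0, 0, 0, 0],
  [0, 0, 0, 0, 0, 0, 0],
  [0, 0, 0, 0, 0, 0, 0],
])

```text
time: 15.35
tcp_pos: [0.398, 0.1796, 0.2293]
tool_rot: [-0.0, -0.1, 0.995, -0.0]
force: [0.6, 0.3, 0.4]
width: 0.0846
grasp_force: 0.0
```

```bash
python3 -c "
from h import *
import pickle
to([.589,.218,.109],191.4);sceneplate()
c=wristcam();pickle.dump(c,open('w7.pkl','wb'));save(c,'w7.png')"
```

```text
turn first [-0.04 -0.03  0.05] then shift [-1.949e+02 -1.000e-01  1.203e+02] at [0.398  0.1796 0.2293] F [0.6 0.3 0.4] w 0.08459540910591007
area 894.5 px [[382, 209], [361, 216], [336, 190], [383, 185]]
axial/lateral mm from old centre [[-25.0, 27.0], [-28.9, -29.4], [-146.5, -22.5], [-103.1, 86.5]]
```

View pics/w7.png

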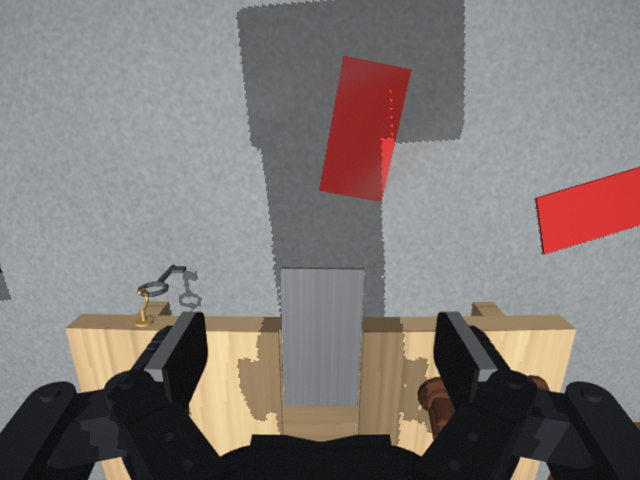

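The plate overhangs: front corners at (281,268) and (364,269), rear at (284,404) and (358,406), shelf top edge at row ~329.

```bash
python3 - <<'E'
from h import *
import pickle
c=pickle.load(open('w7.pkl','rb'));g=cv2.cvtColor(c["color"],7)
def edge(x,a,b):
    d=np.abs(np.diff(g[a:b,x-2:x+3].astype(float).mean(1)));i=d.argmax();return a+i+1
fr=[(x,edge(x,255,285)) for x in(295,322,350)];re=[(x,edge(x,395,415)) for x in(300,322,345)]
print(fr,re)
for x in(120,250,390,420): 
    d=np.diff(c["color"][308:342,x-2:x+3].astype(float).mean((1,2)));print(x,[(308+i+1,round(d[i])) for i in np.argsort(-abs(d))[:3]])
u=np.array([np.cos(.199),np.sin(.199)]);v=np.array([-u[1],u[0]])
for nm,p in(("front",fr),("rear",re),("edge",[(110,329),(250,329),(390,329),(540,329)]),("cornersF",[(281,268),(364,269)]),("cornersR",[(284,404),(358,406)])):
    P=plane(c,p,.109)[:,:2];print(nm,np.round(P,4).tolist(),"ax",(P@u).round(4),"lat",(P@v).round(4))
E
```

```text
[(295, np.int64(269)), (322, np.int64(269)), (350, np.int64(270))] [(300, np.int64(411)), (322, np.int64(407)), (345, np.int64(405))]
120 [(np.int64(330), 33), (np.int64(329), 30), (np.int64(315), -19)]
250 [(np.int64(332), 42), (np.int64(317), -19), (np.int64(333), 19)]
390 [(np.int64(317), -54), (np.int64(332), 29), (np.int64(318), -20)]
420 [(np.int64(332), 56), (np.int64(317), -19), (np.int64(316), -14)]
front [[0.4288, 0.1677], [0.425, 0.1864], [0.4218, 0.206]] ax [0.4535 0.4535 0.4542] lat [0.0796 0.0987 0.1186]
rear [[0.5516, 0.1939], [0.5439, 0.2107], [0.5382, 0.2286]] ax [0.579  0.5748 0.5728] lat [0.0811 0.099  0.1177]
edge [[0.5071, 0.0364], [0.4834, 0.1432], [0.4625, 0.2462], [0.4412, 0.3616]] ax [0.5043 0.5022 0.502  0.504 ] lat [-0.0645  0.0448  0.1499  0.2672]
cornersF [[0.4301, 0.1578], [0.4191, 0.2156]] ax [0.4528 0.4535] lat [0.0697 0.1285]
cornersR [[0.5472, 0.1799], [0.5372, 0.2392]] ax [0.5719 0.5739] lat [0.0682 0.1283]
```

Overhang is 51 mm, within 30-60 mm. The grasp goes 27 mm behind the front end, at (0.4515, 0.192), TCP z 0.084.

```bash
python3 -c "
from h import *
to([.4515,.1918,.084],191.4)"
```

```text
turn first [-0.04 -0.06  0.04] then shift [-54.7   1.4 145.3] at [0.3981 0.1796 0.2293] F [ 0.7 -0.2 -0.3] w 0.08545794359968346
```

Emit:
send_rows([
  [0, -27, 1, 0, 0, 0, 0],
  [0, -28, 0.5, 0, 0, 0, 0],
  [0, 0, 0, 35, 0, 0, 0],
  [0, 0, 0, 35, 0, 0, 0],
  [0, 0, 0, 25, 0, 0, 0],
  [0, 0, 0, 15, 0, 0, 0],
  [0, 0, 0, 0, 0, 0, 0],
])

```text
time: 16.15
tcp_pos: [0.4493, 0.1912, 0.1162]
tool_rot: [-0.004, -0.1, 0.995, -0.001]
force: [-0.7, -0.1, -0.8]
width: 0.0853
grasp_force: 0.0
```

```bash
python3 -c "
from h import *
to([.4515,.1918,.084],191.4)"
```

```text
turn first [-0.06 -0.41  0.03] then shift [-2.3  0.2 32.2] at [0.4493 0.1912 0.1162] F [-0.7 -0.1 -0.8] w 0.08526271379018666
```

Emit:
send_rows([
  [0, -2, 0, 10, 0, -0.4, 0],
  [0, 0, 0, 10, 0, 0, 0],
  [0, 0, 0, 8, 0, 0, 0],
  [0, 0, 0, 4, 0, 0, 0],
  [0, 0, 0, 0, 0, 0, 0],
  [0, 0, 0, 0, 0, 0, 0],
])

```text
time: 16.75
tcp_pos: [0.4535, 0.1924, 0.0883]
tool_rot: [0.004, -0.1, 0.995, 0.0]
force: [-0.6, -0.7, -0.4]
width: 0.0852
grasp_force: 0.0
```

```bash
python3 -c "
from h import *
to([.4515,.1918,.084],191.4)
import pickle
c=wristcam();save(c,'w8.png')"
```

```text
turn first [-0.03  0.44  0.06] then shift [ 2.1 -0.2  4.3] at [0.4535 0.1924 0.0883] F [-0.6 -0.7 -0.4] w 0.08522286226719904
```

View pics/w8.png

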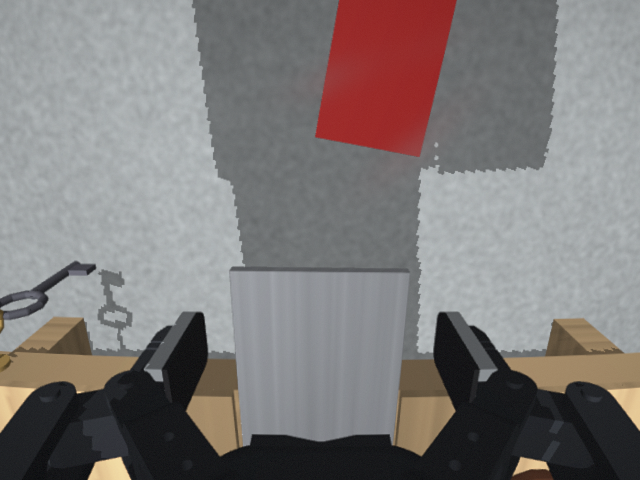

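The plate lies centred between the open fingers (its sides at 231 and 409, pads symmetric about column 320), and the pads are ahead of the shelf edge. Final lowering, then close.

Emit:
send_rows([
  [0, 1, 0, 4, 0, 0.4, 0],
  [0, 0, 0, 0, 0, 0, 0],
  [1, 0, 0, 0, 0, 0, 0],
  [1, 0, 0, 0, 0, 0, 0],
  [1, 0, 0, 0, 0, 0, 0],
  [1, 0, 0, 0, 0, 0, 0],
  [1, 0, 0, 0, 0, 0, 0],
  [1, 0, 0, 0, 0, 0, 0],
])

```text
time: 17.6
tcp_pos: [0.4525, 0.1921, 0.0844]
tool_rot: [0.0, -0.1, 0.995, -0.0]
force: [-0.1, -0.3, 3.6]
width: 0.0585
grasp_force: 63.5
```

```bash
python3 -c "
from h import *
to([.4515,.1918,.084],191.4)"
```

```text
turn first [-0.03  0.04  0.05] then shift [ 1.  -0.1  0.4] at [0.4525 0.1921 0.0844] F [-0.1 -0.3  3.6] w 0.05849047151328478
```

Gripped (58.5 mm, 63 N). Small lift with a check.

Emit:
send_rows([
  [1, 0, 0, -2, 0, 0, 0],
  [1, 0, 0, -3, 0, 0, 0],
  [1, 0, 0, -5, 0, 0, 0],
  [1, 0, 0, -10, 0, 0, 0],
  [1, 0, 0, -10, 0, 0, 0],
  [1, 0, 0, 0, 0, 0, 0],
  [1, 0, 0, 0, 0, 0, 0],
])

```text
time: 18.3
tcp_pos: [0.453, 0.1923, 0.1149]
tool_rot: [0.001, -0.1, 0.995, -0.0]
force: [0.4, 0.2, -3.3]
width: 0.0581
grasp_force: 64.5
```

```bash
cat >> h.py <<'E'
def wplate(n):
    # front end of held plate seen by the wrist camera, as in w8
    c=wristcam();save(c,n);T=np.array(c["tool_from_camera"]);g=cv2.cvtColor(c["color"],7).astype(float)
    r=[]
    for x in(260,290,320,350,380):
        d=np.diff(g[225:330,x-2:x+3].mean(1));r+=[[225+i+1 for i in sorted(np.argsort(-abs(d))[:3])]]
    print(r,np.round(get_state()["torque"],3))
E
python3 -c "
from h import *
to([.4515,.1918,.114],191.4);wplate('w9.png');sceneplate(.139)"
```

```text
turn first [-0.03  0.11  0.06] then shift [ 1.5 -0.2  0.9] at [0.453  0.1923 0.1149] F [ 0.4  0.2 -3.3] w 0.05811818565005391
[[np.int64(273), np.int64(278), np.int64(279)], [np.int64(274), np.int64(278), np.int64(279)], [np.int64(274), np.int64(279), np.int64(280)], [np.int64(275), np.int64(279), np.int64(280)], [np.int64(275), np.int64(279), np.int64(280)]] [-0.009  0.111  0.021]
area 582.0 px [[382, 200], [361, 206], [344, 185], [382, 185]]
axial/lateral mm from old centre [[-21.2, 22.3], [-27.8, -31.2], [-117.9, -18.4], [-70.0, 57.6]]
```

```bash
cat >> h.py <<'E'
def frontz(rows,x=28.8):
    c=read_camera("wrist");T=np.array(c["tool_from_camera"]);c.pop("R",None);c["T"]=T
    o,d=ray(c,[(320,r) for r in rows]);k=(x/1000-o[0])/d[:,0];print("tool pts mm",np.round((o+d*k[:,None])*1000,1).tolist())
E
python3 -c "
from h import *
frontz([268,272,274,279.5])
g=cv2.cvtColor(cv2.imread('pics/w8.png'),6).astype(float);print(g[262:280,318:323].mean(1).round());g=cv2.cvtColor(cv2.imread('pics/w9.png'),6).astype(float);print(g[268:286,318:323].mean(1).round())"
```

```text
tool pts mm [[28.8, 0.1, -17.6], [28.8, 0.2, -21.1], [28.8, 0.2, -22.8], [28.8, 0.2, -27.2]]
[115. 114. 113. 114. 115. 101.  89.  88.  89. 102. 135. 149. 149. 149.
 149. 149. 149. 149.]
[113. 113. 113. 112. 112. 112.  96.  87.  88.  87.  97. 131. 146. 148.
 147. 147. 147. 147.]
```

The plate is held (about 3 N) with its rear sagging by roughly 2°. Seated TCP target is (0.4467, -0.212, 0.039) with yaw 195.7°. I'll approach 4 mm short of the rear lip and take out the sag by a tool tilt. Lift clear first.

Emit:
send_rows([
  [1, 0, 0, -15, 0, 0, 0],
  [1, 0, 0, -25, 0, 0, 0],
  [1, 0, 0, -30, 0, 0, 0],
  [1, 0, 0, -25, 0, 0, 0],
  [1, 0, 0, -5, 0, 0, 0],
  [1, 0, 0, 0, 0, -1, 0],
  [1, 0, 0, 0, 0, -1, 0],
  [1, 0, 0, 0, 0, 0, 0],
])

```text
time: 19.25
tcp_pos: [0.4508, 0.1919, 0.2121]
tool_rot: [0.016, -0.1, 0.995, 0.001]
force: [-0.8, -0.1, -2.7]
width: 0.058
grasp_force: 64.8
```

```bash
python3 -c "
from h import *
to([.443,-.213,.2],191.4);wplate('w10.png')"
```

```text
turn first [-0.04  1.85  0.07] then shift [  87.6 -395.3   12.1] at [0.4508 0.1919 0.2121] F [-0.8 -0.1 -2.7] w 0.05802685195313965
[[np.int64(256), np.int64(270), np.int64(278)], [np.int64(267), np.int64(274), np.int64(279)], [np.int64(267), np.int64(274), np.int64(279)], [np.int64(267), np.int64(275), np.int64(279)], [np.int64(270), np.int64(275), np.int64(280)]] [-0.02   0.148  0.024]
```

Emit:
send_rows([
  [1, 3, -15, 0, 0, 0, 0],
  [1, 6, -28, 0, 0, 0, 0],
  [1, 6, -28, 0, 0, 0, 0],
  [1, 6, -28, 0, 0, 0, 0],
  [1, 6, -28, 0, 0, 0, 0],
  [1, 6, -28, 0, 0, 0, 0],
  [1, 6, -28, 0, 0, 0, 0],
  [1, 6, -28, 0, 0, 0, 0],
  [1, 6, -28, 0, 0, 0, 0],
  [1, 6, -28, 0, 0, 0, 0],
  [1, 6, -28, 0, 0, 0, 0],
  [1, 6, -28, 0, 0, 0, 0],
  [1, 6, -28, 0, 0, 0, 0],
  [1, 6, -28, 0, 0, 0, 0],
  [1, 6, -15, 0, 0, 0, 0],
  [1, 1, -2, 0, 0, 0, -2.2],
  [1, 0, 0, 0, 0, 0, -2.1],
  [1, 0, 0, 0, 0, 0, 0],
  [1, 0, 0, 0, 0, 0, 0],
])

```text
time: 21.2
tcp_pos: [0.4444, -0.2132, 0.2104]
tool_rot: [0.017, -0.137, 0.99, 0.001]
force: [-0.3, -0.1, -2.5]
width: 0.0584
grasp_force: 64.9
```

```bash
python3 -c "
from h import *
to([.443,-.2132,.09],195.7);wplate('w11.png')"
```

```text
turn first [-0.13  1.95  0.01] then shift [  1.4   0.4 120.4] at [ 0.4444 -0.2132  0.2104] F [-0.3 -0.1 -2.5] w 0.058445314383030966
[[np.int64(273), np.int64(277), np.int64(278)], [np.int64(274), np.int64(278), np.int64(279)], [np.int64(274), np.int64(278), np.int64(279)], [np.int64(237), np.int64(275), np.int64(279)], [np.int64(275), np.int64(279), np.int64(280)]] [-0.067  0.091 -0.007]
```

Emit:
send_rows([
  [1, 2, 0, 15, 0, 0, 0],
  [1, 2, 0, 30, 0, 0, 0],
  [1, 1.5, 0, 30, 0, 0, 0],
  [1, 0, 0, 25, 0, 0, 0],
  [1, 0, 0, 10, 0, 0, 0],
  [1, 0, 0, 5, 0, 0, 0],
  [1, 0, 0, 5, 0, 0, 0],
  [1, 0, 0, 0, 0, 0, 0],
  [1, 0, 0, 0, 0, 0, 0],
])

```text
time: 22.15
tcp_pos: [0.4445, -0.2147, 0.0924]
tool_rot: [0.018, -0.137, 0.99, 0.0]
force: [0.3, 0.6, -2.3]
width: 0.0583
grasp_force: 64.9
```

```bash
python3 - <<'E'
from h import *
to([.443,-.2132,.06],195.7)
u=np.array([np.cos(np.radians(15.7)),np.sin(np.radians(15.7))]);v=np.array([-u[1],u[0]])
tcp=np.array(get_state()["tcp_pos"])
C=tcp[:2]+.0312*u
from itertools import product
for n in("scene","top"):
    c=read_camera(n);save(c,n+"_h.png");h=cv2.cvtColor(c["color"],cv2.COLOR_RGB2HSV)
    R=np.array(c["R"]);K=np.array(c["K"])
    for nm,a,l in(("rearL",60,30),("rearR",60,-30),("midL",0,30),("midR",0,-30)):
        X=np.r_[C+a/1000*u+l/1000*v,tcp[2]+.0251];q=R@X+c["t"];s=q[:2]/q[2];s=s*(1+c["k1"]*(s@s));p=K[:2,:2]@s+K[:2,2]
        print(n,nm,p.round(1))
    # rear edge: sample along axis lines beyond the centre, find biggest brightness drop
    for l in(-20,-10,0,10,20):
        A=np.arange(40,75,.5)
        X=np.array([np.r_[C+a/1000*u+l/1000*v,tcp[2]+.0251] for a in A]);q=X@R.T+c["t"];s=q[:,:2]/q[:,2:];s=s*(1+c["k1"]*(s**2).sum(1,keepdims=True));p=(s@K[:2,:2].T+K[:2,2]).astype(np.float32)
        g=cv2.remap(c["color"],p[:,:1],p[:,1:],1).astype(float).mean((1,2));d=np.diff(cv2.GaussianBlur(g[:,None],(1,5),1)[:,0]);i=abs(d).argmax();print(l,"rear at",A[i],round(d[i],1))
E
```

```text
turn first [-0.28  2.09  0.06] then shift [ 1.   1.8 32.4] at [ 0.4445 -0.2147  0.0924] F [ 0.3  0.6 -2.3] w 0.05825504222146603
scene rearL [211.9 240.8]
scene rearR [186.9 251.6]
scene midL [199.6 226.9]
scene midR [175.1 237.1]
-20 rear at 62.0 -5.6
-10 rear at 62.5 -5.4
0 rear at 62.0 -5.1
10 rear at 63.0 -4.6
20 rear at 64.0 -4.5
top rearL [429.7 236.5]
top rearR [458.1 229. ]
top midL [437.8 265.1]
top midR [466.4 257.5]
-20 rear at 59.5 -10.8
-10 rear at 59.5 -10.9
0 rear at 60.5 -11.9
10 rear at 61.0 -14.3
20 rear at 61.5 -16.6
```

Emit:
send_rows([
  [1, 1, 1, 10, -0.2, 0, 0],
  [1, 1, 0.8, 10, 0, -0.7, 0],
  [1, 1, 0, 10, 0, 0, 0],
  [1, 0, 0, 7, 0, 0, 0],
  [1, 0, 0, 0, 0, 0, 0],
  [1, 0, 0, 0, 0, 0, 0],
])

```text
time: 22.85
tcp_pos: [0.4415, -0.2126, 0.0535]
tool_rot: [0.023, -0.137, 0.99, 0.004]
force: [0.0, -0.3, -2.1]
width: 0.0582
grasp_force: 64.9
```

```bash
cat > prof.py <<'E'
from h import *
import sys
dz=float(sys.argv[1]) if len(sys.argv)>1 else .0251
to([.443,-.2132,.039],195.7)
u=np.array([np.cos(np.radians(15.7)),np.sin(np.radians(15.7))]);v=np.array([-u[1],u[0]])
O=np.array([.4623,-.2078]);z=.0+get_state()["tcp_pos"][2]+dz
for n in("scene","top"):
    c=read_camera(n);save(c,n+"_h.png");R=np.array(c["R"]);K=np.array(c["K"])
    def samp(X):
        q=X@R.T+c["t"];s=q[:,:2]/q[:,2:];s=s*(1+c["k1"]*(s**2).sum(1,keepdims=True));p=(s@K[:2,:2].T+K[:2,2]).astype(np.float32)
        return cv2.remap(c["color"],p[:,:1],p[:,1:],1).astype(float).mean((1,2))
    L=np.arange(-50,51,4)
    for a in(10,30,50):
        print(n,"x",a,"y -50..50:",*samp(np.array([np.r_[O+a/1000*u+l/1000*v,z] for l in L])).round().astype(int))
    A=np.arange(40,101,3)
    for l in(-20,0,20): print(n,"y",l,"x 40..100:",*samp(np.array([np.r_[O+a/1000*u+l/1000*v,z] for a in A])).round().astype(int))
E
python3 prof.py
```

```text
turn first [0.06 2.68 0.06] then shift [-1.3 -0.9 14.5] at [ 0.4415 -0.2126  0.0535] F [ 0.  -0.3 -2.1] w 0.05823846885253297
scene x 10 y -50..50: 159 164 153 133 136 138 119 118 118 118 118 117 115 116 116 117 116 117 116 116 129 155 160 160 159 157
scene x 30 y -50..50: 109 46 53 43 44 78 117 118 118 118 117 117 115 115 117 116 115 115 116 118 112 62 121 159 160 160
scene x 50 y -50..50: 34 36 43 43 44 80 118 119 119 118 118 117 115 116 117 117 116 116 116 118 103 56 130 160 160 160
scene y -20 x 40..100: 118 119 119 119 119 120 120 120 118 106 83 56 44 43 44 46 46 43 41 38 38
scene y 0 x 40..100: 115 115 115 115 115 115 115 117 117 114 87 57 43 43 44 45 46 44 40 38 37
scene y 20 x 40..100: 116 115 115 116 116 116 115 116 119 113 91 58 46 43 45 46 46 45 40 38 37
top x 10 y -50..50: 147 148 147 68 45 109 131 131 132 130 131 128 129 129 130 129 130 130 129 137 78 52 49 48 33 33
top x 30 y -50..50: 146 147 153 76 51 120 130 130 133 131 131 128 129 130 130 128 129 130 131 135 62 49 50 50 31 28
top x 50 y -50..50: 146 148 109 78 66 127 131 133 135 133 130 128 128 130 133 130 130 131 132 132 60 51 48 68 34 32
top y -20 x 40..100: 133 130 133 134 132 133 133 134 132 132 85 47 52 51 49 52 45 74 108 102 112
top y 0 x 40..100: 131 131 133 129 132 133 132 133 132 137 94 44 50 54 50 52 53 76 98 99 101
top y 20 x 40..100: 131 130 129 130 130 130 131 132 131 135 112 44 51 54 52 54 50 71 97 100 99
```

Both views agree: the plate is centred (sides about ±30 mm) with its rear at stand x of about 70.5 mm, 4.5 mm short of the rear lip. Lowering gently.

Emit:
send_rows([
  [1, 0.5, 0, 5, 0, 0, 0],
  [1, 0, 0, 3, 0, 0, 0],
  [1, 0, 0, 2, 0, 0, 0],
  [1, 0, 0, 0, 0, 0, 0],
  [1, 0, 0, 0, 0, 0, 0],
])

```text
time: 23.45
tcp_pos: [0.4416, -0.2128, 0.0439]
tool_rot: [0.023, -0.137, 0.99, 0.003]
force: [-0.2, 0.1, -1.8]
width: 0.0582
grasp_force: 64.9
```

Emit:
send_rows([
  [1, 0, 0, 1, 0, 0, 0],
  [1, 0, 0, 0, 0, 0, 0],
  [1, 0, 0, 0, 0, 0, 0],
])

```text
time: 23.75
tcp_pos: [0.4418, -0.2128, 0.043]
tool_rot: [0.023, -0.137, 0.99, 0.003]
force: [-0.2, 0.6, -2.6]
width: 0.0583
grasp_force: 64.9
```

Emit:
send_rows([
  [1, 0, 0, 1, 0, 0, 0],
  [1, 0, 0, 0, 0, 0, 0],
  [1, 0, 0, 0, 0, 0, 0],
])

```text
time: 24.05
tcp_pos: [0.4418, -0.2128, 0.042]
tool_rot: [0.023, -0.137, 0.99, 0.003]
force: [-0.3, 0.2, -2.1]
width: 0.0584
grasp_force: 64.9
```

Emit:
send_rows([
  [1, 0, 0, 1, 0, 0, 0],
  [1, 0, 0, 0, 0, 0, 0],
  [1, 0, 0, 0, 0, 0, 0],
])

```text
time: 24.35
tcp_pos: [0.4418, -0.2127, 0.0409]
tool_rot: [0.023, -0.137, 0.99, 0.003]
force: [0.3, 0.9, -2.7]
width: 0.0579
grasp_force: 64.9
```

Emit:
send_rows([
  [1, 0, 0, 1, 0, 0, 0],
  [1, 0, 0, 0, 0, 0, 0],
  [1, 0, 0, 0, 0, 0, 0],
])

```text
time: 24.65
tcp_pos: [0.4419, -0.2128, 0.04]
tool_rot: [0.023, -0.137, 0.99, 0.003]
force: [0.1, -0.2, -2.5]
width: 0.0581
grasp_force: 64.9
```

Emit:
send_rows([
  [1, 0, 0, 0.5, 0, 0, 0],
  [1, 0, 0, 0, 0, 0, 0],
  [1, 0, 0, 0, 0, 0, 0],
])

```text
time: 24.95
tcp_pos: [0.4419, -0.2128, 0.0395]
tool_rot: [0.023, -0.137, 0.99, 0.003]
force: [-0.0, -0.5, -2.2]
width: 0.0579
grasp_force: 64.9
```

Emit:
send_rows([
  [1, 0, 0, 0.7, 0, 0, 0],
  [1, 0, 0, 0, 0, 0, 0],
  [1, 0, 0, 0, 0, 0, 0],
])

```text
time: 25.25
tcp_pos: [0.442, -0.2128, 0.0389]
tool_rot: [0.023, -0.137, 0.99, 0.003]
force: [-0.6, 0.2, -1.6]
width: 0.0579
grasp_force: 65.0
```

Emit:
send_rows([
  [1, 0, 0, 0.7, 0, 0, 0],
  [1, 0, 0, 0, 0, 0, 0],
  [1, 0, 0, 0, 0, 0, 0],
])

```text
time: 25.55
tcp_pos: [0.4421, -0.2129, 0.0385]
tool_rot: [0.024, -0.137, 0.99, 0.003]
force: [-0.8, 0.8, 0.9]
width: 0.0581
grasp_force: 65.2
```

Emit:
send_rows([
  [1, 0, 0, 0.7, 0, 0, 0],
  [1, 0, 0, 0, 0, 0, 0],
  [1, 0, 0, 0, 0, 0, 0],
])

```text
time: 25.85
tcp_pos: [0.4421, -0.2129, 0.0382]
tool_rot: [0.024, -0.137, 0.99, 0.003]
force: [-3.9, 1.2, 5.2]
width: 0.058
grasp_force: 65.5
```

Contact (about 7 N on the seat). Easing slightly and sliding back towards the rear lip until it touches.

Emit:
send_rows([
  [1, 0, 0, -0.5, 0, 0, 0],
  [1, -1, 0, 0, 0, 0, 0],
  [1, -1, 0, 0, 0, 0, 0],
  [1, -1, 0, 0, 0, 0, 0],
  [1, 0, 0, 0, 0, 0, 0],
])

```text
time: 26.35
tcp_pos: [0.4453, -0.2125, 0.0384]
tool_rot: [0.024, -0.137, 0.99, 0.003]
force: [-3.3, -0.8, 5.2]
width: 0.058
grasp_force: 65.5
```

Emit:
send_rows([
  [1, -1, 0, 0, 0, 0, 0],
  [1, 0, 0, 0, 0, 0, 0],
  [1, 0, 0, 0, 0, 0, 0],
])

```text
time: 26.65
tcp_pos: [0.4462, -0.2122, 0.0385]
tool_rot: [0.024, -0.137, 0.99, 0.003]
force: [-3.1, -0.6, 5.2]
width: 0.0581
grasp_force: 65.5
```

Emit:
send_rows([
  [1, -1, 0, 0, 0, 0, 0],
  [1, 0, 0, 0, 0, 0, 0],
  [1, 0, 0, 0, 0, 0, 0],
])

```text
time: 26.95
tcp_pos: [0.4467, -0.2121, 0.0385]
tool_rot: [0.023, -0.137, 0.99, 0.003]
force: [-4.8, -2.3, 5.5]
width: 0.058
grasp_force: 65.5
```

Emit:
send_rows([
  [1, -1, 0, 0, 0, 0, 0],
  [1, 0, 0, 0, 0, 0, 0],
  [1, 0, 0, 0, 0, 0, 0],
])

```text
time: 27.25
tcp_pos: [0.4467, -0.2121, 0.0385]
tool_rot: [0.022, -0.137, 0.99, 0.002]
force: [-5.9, -2.3, 6.8]
width: 0.0582
grasp_force: 65.6
```

Emit:
send_rows([
  [1, -1, 0, 0, 0, 0, 0],
  [1, 0, 0, 0, 0, 0, 0],
  [1, 0, 0, 0, 0, 0, 0],
])

```text
time: 27.55
tcp_pos: [0.4467, -0.2121, 0.0385]
tool_rot: [0.021, -0.137, 0.99, 0.002]
force: [-8.7, -1.9, 8.0]
width: 0.0575
grasp_force: 65.7
```

The plate is against the rear lip (x stopped, force rising). Release and look numerically.

Emit:
send_rows([
  [1, 1.5, 0, 0, 0, 0, 0],
  [1, 0, 0, 0, 0, 0, 0],
  [0.3, 0, 0, 0, 0, 0, 0],
  [0, 0, 0, 0, 0, 0, 0],
  [0, 0, 0, 0, 0, 0, 0],
  [0, 0, 0, 0, 0, 0, 0],
  [0, 0, 0, 0, 0, 0, 0],
])

```text
time: 28.25
tcp_pos: [0.4474, -0.2109, 0.0378]
tool_rot: [0.023, -0.137, 0.99, 0.004]
force: [-0.5, -0.4, 0.2]
width: 0.0852
grasp_force: 0.0
```

```bash
python3 prof.py 0.0255; python3 -c "
from h import *
wplate('w12.png')"
```

```text
turn first [0.05 2.72 0.08] then shift [ 4.9 -1.  -1.2] at [ 0.4474 -0.2109  0.0378] F [-0.5 -0.4  0.2] w 0.08520641649898618
scene x 10 y -50..50: 162 156 61 38 41 81 120 120 118 119 119 117 115 116 117 117 117 117 116 118 103 45 37 68 143 162
scene x 30 y -50..50: 109 37 35 41 43 84 118 119 119 119 119 118 115 117 117 117 117 118 116 118 99 46 38 77 150 161
scene x 50 y -50..50: 35 34 40 69 61 91 119 119 119 120 119 118 116 118 117 118 117 117 117 118 93 43 43 85 148 163
scene y -20 x 40..100: 119 119 119 119 120 120 120 121 118 97 66 47 41 39 38 37 34 35 36 37 38
scene y 0 x 40..100: 116 116 116 116 117 117 118 118 112 93 60 46 41 39 37 37 35 35 37 37 37
scene y 20 x 40..100: 117 116 116 116 116 117 117 118 115 94 65 45 41 39 38 38 36 35 36 37 37
top x 10 y -50..50: 129 102 41 34 29 21 37 21 79 112 128 134 131 132 134 133 134 133 133 137 68 49 50 32 32 30
top x 30 y -50..50: 142 158 64 50 44 125 134 134 134 135 134 132 133 132 134 134 135 132 133 138 71 51 49 34 31 25
top x 50 y -50..50: 95 96 76 62 39 127 134 135 136 136 134 133 131 134 137 132 134 133 135 137 62 49 75 31 34 30
top y -20 x 40..100: 133 135 135 135 136 134 136 136 134 137 138 139 72 55 53 50 47 62 99 98 101
top y 0 x 40..100: 133 133 136 134 134 136 133 135 133 136 136 140 84 51 53 54 56 61 93 98 98
top y 20 x 40..100: 131 131 132 134 133 133 135 133 133 135 134 125 68 48 52 51 50 61 93 99 102
[[np.int64(274), np.int64(279), np.int64(280)], [np.int64(275), np.int64(280), np.int64(281)], [np.int64(275), np.int64(280), np.int64(281)], [np.int64(275), np.int64(280), np.int64(281)], [np.int64(275), np.int64(280), np.int64(281)]] [-0.015  0.046 -0.015]
```

The top view puts the rear at x = 75 mm (the lip), with the plate centred between the side lips. Retreating upwards.

Emit:
send_rows([
  [0, 0, 0, -5, 0, 0, 0],
  [0, 0, 0, -10, 0, 0, 0],
  [0, 0, 0, -20, 0, 0, 0],
  [0, 0, 0, -30, 0, 0, 0],
  [0, 0, 0, -40, 0, 0, 0],
  [0, 20, 0, -40, 0, 0, 0],
  [0, 40, 0, -20, 0, 0, 0],
  [0, 40, 0, 0, 0, 0, 0],
  [0, 0, 0, 0, 0, 0, 0],
  [0, 0, 0, 0, 0, 0, 0],
])

```text
time: 29.4
tcp_pos: [0.3436, -0.241, 0.1993]
tool_rot: [0.024, -0.136, 0.99, 0.003]
force: [0.1, -0.3, 0.2]
width: 0.0856
grasp_force: 0.0
```

```bash
python3 - <<'E'
from h import *
s=get_state();print(s["tcp_pos"],s["force"])
u=np.array([np.cos(np.radians(15.7)),np.sin(np.radians(15.7))]);v=np.array([-u[1],u[0]]);O=np.array([.4623,-.2078])
for nm,c in(("top",read_camera("top")),("scene",read_camera("scene")),("wrist",wristcam())):
    h=cv2.cvtColor(c["color"],cv2.COLOR_RGB2HSV).astype(float)
    if nm=="wrist": M=np.linalg.inv(c["T"]);R,t=M[:3,:3],M[:3,3]
    else: R,t=np.array(c["R"]),np.array(c["t"])
    K=np.array(c["K"])
    def samp(P):
        X=np.array([np.r_[O+a/1000*u+l/1000*v,.064] for a,l in P]);q=X@R.T+t;w=q[:,:2]/q[:,2:];w=w*(1+c["k1"]*(w**2).sum(1,keepdims=True));p=(w@K[:2,:2].T+K[:2,2]).astype(np.float32)
        return cv2.remap(c["color"],p[:,:1],p[:,1:],1).astype(float)[:,0].mean(1)
    def edges(vals,ax): d=np.diff(vals);i=np.argsort(-abs(d))[:4];return [(float(ax[j]),int(d[j])) for j in sorted(i)]
    A=np.arange(-60,95,1.5);L=np.arange(-45,45,1.5)
    for l in(-20,20): print(nm,"y",l,edges(samp([(a,l) for a in A]),A))
    for a in(-30,10,60): print(nm,"x",a,edges(samp([(a,l) for l in L]),L))
E
```

```text
[ 0.34359599 -0.24104567  0.19928956] [ 0.05428903 -0.27998874  0.23948399]
top y -20 [(-45.0, 19), (-3.0, -21), (73.5, -30), (75.0, -37)]
top y 20 [(-4.5, -24), (-3.0, -21), (73.5, -26), (75.0, -34)]
top x -30 [(-33.0, 20), (-31.5, 20), (27.0, -47), (28.5, -13)]
top x 10 [(-45.0, -30), (-43.5, -34), (-33.0, 39), (27.0, -33)]
top x 60 [(-33.0, 31), (-31.5, 34), (27.0, -26), (28.5, -39)]
scene y -20 [(-6.0, -19), (-4.5, -18), (-3.0, -16), (69.0, -14)]
scene y 20 [(-3.0, -17), (-1.5, -19), (0.0, -14), (67.5, -15)]
scene x -30 [(-30.0, 24), (-28.5, 17), (30.0, -12), (31.5, -9)]
scene x 10 [(-45.0, -37), (-43.5, -35), (-42.0, -23), (42.0, 30)]
scene x 60 [(30.0, -22), (31.5, -19), (40.5, 25), (42.0, 29)]
wrist y -20 [(-46.5, 74), (-7.5, -39), (73.5, -45), (75.0, -22)]
wrist y 20 [(-48.0, -39), (-46.5, 55), (-3.0, -43), (73.5, -49)]
wrist x -30 [(-36.0, -32), (-30.0, 124), (30.0, -108), (34.5, 30)]
wrist x 10 [(-31.5, 39), (-30.0, 33), (30.0, -44), (42.0, 31)]
wrist x 60 [(-42.0, -44), (-31.5, 39), (28.5, -45), (42.0, 55)]
```

All three views agree: the plate lies flat from x = -46 to 75 mm, y = ±30 mm, square to the stand and against the rear lip. The arm is clear, so I'm handing in.

```bash
python3 -c "
from station import *
print(finish_job())"
```

```text
the job is handed in; nothing more can be done
None
```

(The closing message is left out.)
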